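# Eject turned sleeves with the treadle and sort them by length

### The arm

A 7-joint arm with a two-finger parallel gripper is mounted at the origin on a cart in front of the work surface, level with it; the furniture and walls round the work are solid. World frame = base frame: x ahead of the robot, y to its left, z up, the work surface at z = 0. Lengths are in m, angles in rad, forces in N, time in s.
With the tool pointing down it reaches from about 0.425 to 0.825 m from the base axis. Payload 3.6 kg.
Tool frame: the origin (TCP) lies on the centre line of the jaws, within the pads' length; the fingertips stand 14 mm ahead of it and the grasp point (between the pads) lies 5 mm behind it (arm.nose_length is the z of the fingertips in the tool frame, in m); z points along the fingers, y is the line along which they close (so a half turn about z gives the same grasp; the last joint's range is limited). The gripper opens to 93 mm and grips with 3 to 60 N. Pads are 15 mm wide; open, the fingers measure 128 mm over their backs; the gripper's body (75 mm by 188 mm) begins 65 mm behind the grasp point.
Start: joints at [1.185, 0.615, -0.013, 1.423, 0.008, 1.103, -0.04], TCP at [0.228, -0.609, 0.199] pointing down, gripper open.
Joint ranges: [-3.12, 3.12], [-0.3, 2.06], [-1.34, 1.32], [0.26, 2.42], [-1.36, 4.5], [0.01, 1.98], [-2.84, 2.84]. Speed limits (rad/s): [2.79, 2.79, 3.14, 3.14, 3.14, 3.14, 3.14].

### API

Orientations are given as [roll, pitch, yaw] about the fixed x, y, z axes, in that order (R = Rz(yaw) Ry(pitch) Rx(roll)).
In Python, from rig import status, viewer, arm gives the robot as it stands.
- The arm moves only by the tool servo_tool, never from a script. Its argument "deltas" is a list of rows, each a list of 6 numbers: the shift along the tool's x, y, z in mm, then the turn, a rotation vector about the tool's x, y, z in rad. In form: [[x, y, z, ax, ay, az], ...]. A call has 1 to 12 rows; each row shifts and turns the commanded pose from where the row before left it, along the tool's axes as they then stand; what a row does not reach is not made up. A row lasts 1/12 s, in which the tool goes at most 41.7 mm and 7.16 degrees, less where a joint would pass 70% of its speed; a pose out of reach is approached as far as the arm can. A call is refused whole if a number of a shift passes 41.7 or a number of a turn 0.125, either way. A call with a gripper value outside its range is refused whole. "hand" is the finger opening in mm, from 0 to 93, set as the call begins (left out, the last holds). The fingers move at their own pace and stop on an object; "squeeze" is the grip in N (left out, the last holds). Time passes only in rows, so rows that do not move let the fingers close. It gives the time, the measured TCP pose, the force, the opening and the grip force at its end, in the units of the state.
- status.observe(): the state, without advancing time (a new reading comes with each control period).
- viewer.snapshot(name): name is "side" or "top" or "wrist"; returns a dict with "image" (480x640x3 uint8, blue, green, red), "vfov" (degrees; the focal length in pixels is half the picture's height over the tangent of half this angle, whatever the lens; pixels are square), "cx", "cy" (the principal point, pixels), "R" (3x3) and "t" (3): a world point X has camera coordinates R X + t. Camera axes: x right, y down, z forward; pixel columns grow to the right and rows downward; lengths in m; the calibration is good to about 2 mm. A picture is of the moment at which its call begins. There is no depth.
- arm.hand_in(): hands the job in; it is judged then, once.
The state is a dict: "t": time; "joint_positions": joint angles; "dq": joint speeds; "joint_efforts": joint torques, N m; "tcp_pos": TCP position; "ee_rot": TCP orientation; "force": force on the tool from outside, world axes, zero at the start; "ft_torque": the same for the moment, N m; "width": finger opening in m; "finger_force": force on a finger pad.
Only numpy, scipy, OpenCV 4.12 (cv2) and the standard library are available. Lean on these libraries where they do the work, as an engineer would, in place of code of your own. Each camera call takes 0.05 s, during which the arm holds its last target. There are 200 camera calls.

### The job

Press the ejector's pedal smoothly down to its stop so that the three sleeves slide out from under the clear guard onto the open ledge, and let the pedal come all the way back up while they stand there. Then sort the sleeves by length: set each one down gently, upright, in the channel of the tray whose screwed-down master sleeve is of the same length, both long ones in one tray and the short one in the other. Leave the tape roll, the marker and the collets alone.

Things in the scene. Friction and masses are not known exactly. Their poses are not given: they have to be found in the camera images.
- ejector: Fixed bench ejector, base 265 x 335 mm. Origin on the bench below the middle of its clear guard's front edge; x away from the robot, y left, z up. Three lanes along x at y = -70, 0, +70 mm, floor 14 mm above the bench, 40 mm wide, between ribs whose tops are 22 mm above the bench. Guard over x = 0 to 87 mm, roof 110 mm above the bench; behind it a grey housing to x = 125 mm.
- ledge (a point): Middle of the open ledge, on the middle lane's floor, 14 mm above the bench, at ejector x = -68 mm, y = 0. The ledge runs from x = -130 to 0 mm. Pressing the pedal drives a pusher bar 115 mm towards the robot, which leaves the sleeves' axes about level with this point or up to 30 mm nearer; the bar goes back as the pedal rises.
- pedal (a joint): Pedal angle in rad: 0 is fully up (at rest), 0.44 is down on its stop. A spring brings it back; holding it at the stop takes about 10 N at the pad.
- pedal_pad (a point): Centre of the top of the pedal's ribbed rubber pad (71 x 62 mm); moves with the pedal. On the right side of the ejector (its y = -162 mm). Hinge: along the ejector's y, at its x = +50 mm, 28 mm above the bench. At rest the pad slopes 0.42 rad, robot side up, centre 98 mm above the bench and 130 mm from the hinge towards the robot; on the stop it is nearly level, centre 36 mm above the bench.
- long_sleeve_a: Loose plain steel tool sleeve, the long kind, 31 mm diameter, 77 mm long, upright, about 0.2 kg. Origin: centre of its underside; z up along its axis. Starts upright in one of the three lanes under the clear guard.
- long_sleeve_b: Loose plain steel tool sleeve, the long kind, 31 mm diameter, 77 mm long, upright, about 0.2 kg. Origin: centre of its underside; z up along its axis. Starts upright in one of the three lanes under the clear guard.
- short_sleeve: Loose plain steel tool sleeve, the short kind, 29 mm diameter, 57 mm long, upright, about 0.2 kg. Origin: centre of its underside; z up along its axis. Starts upright in one of the three lanes under the clear guard.
- long_row: Fixed steel channel tray, 240 x 54 mm, for the long sleeves; the two trays differ only in the master and change places. Origin: centre of its underside; x along the row away from the robot, z up. Floor 4 mm thick; channel 46 mm wide between rails 12 mm high. A long master sleeve (31 x 77 mm) is screwed on an 8 mm high foot at x = +90 mm; free channel x = -120 to +70 mm.
- short_row: Fixed steel channel tray, 240 x 54 mm, for the short sleeves; the two trays differ only in the master and change places. Origin: centre of its underside; x along the row away from the robot, z up. Floor 4 mm thick; channel 46 mm wide between rails 12 mm high. A short master sleeve (29 x 57 mm) is screwed on an 8 mm high foot at x = +90 mm; free channel x = -120 to +70 mm.
- tape_roll: Yellow tape roll lying flat, 72 mm diameter, 22 mm high, loose bystander; origin centre of underside.
- marker: White marker pen with a red cap lying right of the trays, 126 mm long, 17 mm thick, loose bystander; origin centre of underside.
- collet_1: Steel collet standing right of the trays, 29 mm diameter, 32 mm high, loose bystander; origin centre of underside.

How it is judged:
By the outcome, as a careful person would: the job done as asked, in the order asked, and still so for the second after the job is handed in, with the robot touching nothing.
It also fails if it takes over 69 s, if anything falls off the work surface, if the arm or the gripper's body presses on something with over 40 N, if the wrist force passes 120 N, or if a joint passes its speed limit or range.

## Working session

There is one attempt and no reset: what is moved stays moved. The work goes in short steps, Python scripts to look and compute and a tool call to move; the robot and the scene stay as the last step left them, time stands still between calls to the robot, and variables do not carry over. Pictures are saved under pics/ and viewed, at most 10 in all, crops included, and the job is handed in when it is done.

Besides the shell and the picture viewer there is one more tool, called after ">>>" as name([rows], argument=value, ...), one row to a line, values as JSON. servo_tool: Moves the arm, as the interface text tells. Its arguments: {"type":"object","properties":{"deltas":{"type":"array","items":{"type":"array","items":{"type":"number"}}},"hand":{"type":"number"},"squeeze":{"type":"number"}},"required":["deltas"]}

```bash
mkdir -p pics; ls; cat > h.py <<'E'
import numpy as np, cv2
from rig import status, viewer, arm
def snap(n,f):
    s=viewer.snapshot(n); cv2.imwrite('pics/'+f+'.png',s['image'])
    np.savez('pics/'+f+'.npz',**{k:np.array(v) for k,v in s.items()}); return s
def load(f): return dict(np.load('pics/'+f+'.npz'))
def ray(s,u,v):
    f=240/np.tan(np.radians(float(s['vfov']))/2)
    d=s['R'].T@np.array([(u-s['cx'])/f,(v-s['cy'])/f,1]); return -s['R'].T@s['t'],d
def onz(s,u,v,z):
    o,d=ray(s,u,v); return o+d*(z-o[2])/d[2]
def proj(s,X):
    f=240/np.tan(np.radians(float(s['vfov']))/2)
    c=s['R']@np.array(X)+s['t']; return c[:2]/c[2]*f+[s['cx'],s['cy']]
E
python3 - <<'E'
from h import *
a=snap('top','top0');b=snap('side','side0')
for s in(a,b): print(s['vfov'],s['cx'],s['cy'],-s['R'].T@s['t'],s['R'].round(3))
print(status.observe())
E
```

```text
pics
51.246576287416815 327.75669637137526 249.1512749648972 [ 0.32488361 -0.11602655  1.29325941] [[-0.019 -1.    -0.002]
 [-0.976  0.019 -0.215]
 [ 0.215 -0.002 -0.977]]
56.68311809022687 316.7779573334763 236.4476205654144 [ 0.22228018 -0.95046945  0.74976414] [[ 0.917 -0.399  0.011]
 [-0.224 -0.536 -0.814]
 [ 0.33   0.744 -0.581]]
{'t': 0.1, 'joint_positions': array([ 1.18550119,  0.61576669, -0.01263133,  1.42471922,  0.0081238 ,
        1.10338507, -0.04040543]), 'dq': array([ 0.00059041, -0.00345481,  0.00063346, -0.00394093, -0.00173673,
        0.00017636, -0.00113023]), 'joint_efforts': array([ 1.43458379e-03, -4.60043621e+01,  2.09819935e-01, -1.66245961e+01,
       -6.12719916e-02,  1.69960619e-02,  1.29211130e-04]), 'tcp_pos': array([ 0.22799652, -0.60790958,  0.19843968]), 'ee_rot': array([-3.13936520e+00,  3.87070988e-05,  3.58877944e-01]), 'force': array([-0.12510587, -0.24006265, -0.05305906]), 'ft_torque': array([-0.043687  ,  0.0055002 , -0.00491609]), 'finger_force': 0.0, 'width': 0.0930020681752788}
```

View pics/top0.png

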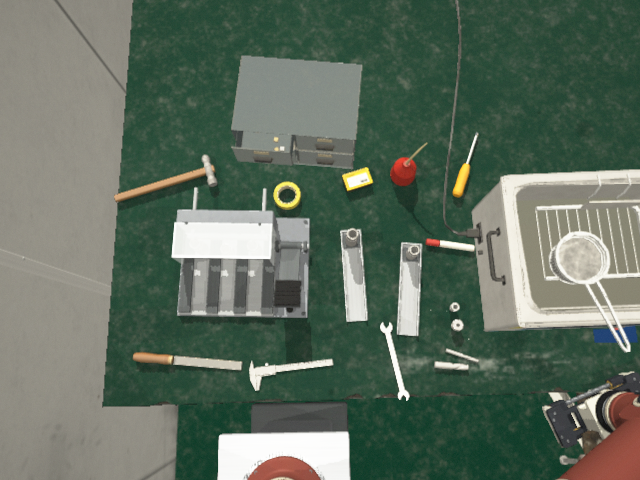

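View pics/side0.png

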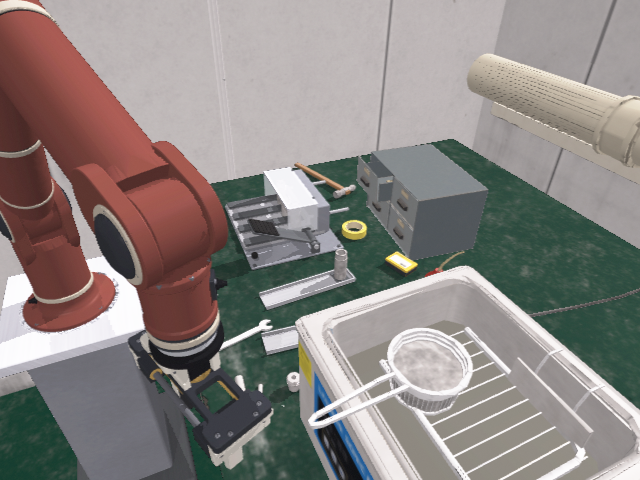

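The top view shows the ejector at px (175-310, 190-318) with its pedal at (288,292), and the two trays at (353,275) and (410,288). The tool-box is on the right and the arm at lower right. I'll zoom in on the top view.

```bash
python3 - <<'E'
from h import *
s=load('top0'); c=s['image'][180:345,165:430]; cv2.imwrite('pics/c0.png',cv2.resize(c,None,fx=3,fy=3,interpolation=cv2.INTER_CUBIC))
for n,u,v,z in [('ej base FR corner',309,317,.014),('ej base FL',178,314,.014),('base BR',309,219,.014),('pad',287,292,.098),('m1',352,233,.089),('m2',414,247,.089),('t1 front',357,321,0.01),('t2 front',408,334,.01)]: print(n,onz(s,u,v,z).round(3))
E
```

```text
ej base FR corner [ 0.431 -0.068  0.014]
ej base FL [0.445 0.265 0.014]
base BR [ 0.69  -0.071  0.014]
pad [ 0.485 -0.019  0.098]
m1 [ 0.63  -0.18   0.089]
m2 [ 0.592 -0.332  0.089]
t1 front [ 0.419 -0.19   0.01 ]
t2 front [ 0.384 -0.318  0.01 ]
```

View pics/c0.png

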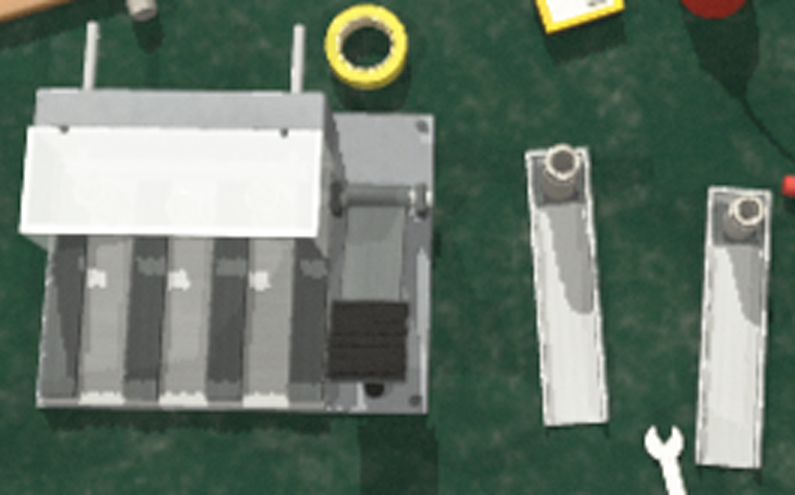

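```bash
python3 - <<'E'
from h import *
s=load('top0')
def P(u,v,z): return onz(s,165+(u+.5)/3-.5,180+(v+.5)/3-.5,z)
for n,u,v,z in [('FL',36,408,.01),('FR',428,413,.01),('BR',433,115,.01),('laneL',100,405,.014),('laneM',183,406,.014),('laneR',266,407,.014),('padFL',329,379,.11),('padFR',406,381,.11),('padBL',332,301,.086),('padBR',408,303,.086)]: print(n,P(u,v,z).round(4))
for nm,c in dict(L=[(545,424),(607,422),(527,152),(588,148)],R=[(697,466),(761,467),(711,188),(772,190)]).items():
    q=np.array([P(*x,.013) for x in c]); f=q[:2].mean(0);b=q[2:].mean(0);d=b-f
    print(nm,f.round(4),b.round(4),'len',np.hypot(*d[:2]),'yaw',np.arctan2(d[1],d[0]),'cen',(f+b)/2,'w',np.linalg.norm(q[0]-q[1]))
for nm,c in dict(L=(562,160),R=(747,210)).items():
    for z in(.069,.089): print(nm,z,P(*c,z).round(4))
E
```

```text
FL [0.4414 0.2697 0.01  ]
FR [ 0.4308 -0.0638  0.01  ]
BR [ 0.6936 -0.0709  0.01  ]
laneL [0.4425 0.2143 0.014 ]
laneM [0.4403 0.1438 0.014 ]
laneR [0.4381 0.0734 0.014 ]
padFL [0.4506 0.0099 0.11  ]
padFR [ 0.4479 -0.0508  0.11  ]
padBL [0.5165 0.0102 0.086 ]
padBR [ 0.5136 -0.0515  0.086 ]
L [ 0.4197 -0.1891  0.013 ] [ 0.6586 -0.1803  0.013 ] len 0.2390814852680877 yaw 0.03662747330349311 cen [ 0.53914351 -0.18468682  0.013     ] w 0.05252844327224211
R [ 0.3809 -0.3166  0.013 ] [ 0.6202 -0.3403  0.013 ] len 0.24047714565564304 yaw -0.09894723766264549 cen [ 0.50054614 -0.32845662  0.013     ] w 0.05379973368053573
L 0.069 [ 0.6352 -0.181   0.069 ]
L 0.089 [ 0.6302 -0.18    0.089 ]
R 0.069 [ 0.5892 -0.3341  0.069 ]
R 0.089 [ 0.5849 -0.3306  0.089 ]
```

The master heights are consistent with the left tray being the long row and the right tray the short row. The ejector origin is at about (0.570, 0.140), yaw -0.031, and the pad is at about (0.484, -0.020). I'll move to above the pad with the fingers closed.

>>> servo_tool([
  [0,0,-10,0,0,0.0975],
  [0,0,-12,0,0,0.0975],
  [0,0,-14,0,0,0.0975],
  [0,0,-14,0,0,0.0975],
  [8,-31,0,0,0,0],
  [8,-31,0,0,0,0],
  [8,-31,0,0,0,0],
  [8,-31,0,0,0,0],
  [8,-31,0,0,0,0],
  [8,-31,0,0,0,0],
  [8,-31,0,0,0,0],
  [8,-31,0,0,0,0],
], hand=0)

```text
t: 1.1
tcp_pos: [0.2999, -0.3608, 0.2491]
ee_rot: [-3.141, 0.001, -0.031]
force: [0.5, -0.2, -0.3]
width: 0.0174
finger_force: 0.0
```

>>> servo_tool([
  [23,-33,0,0,0,0],
  [23,-33,0,0,0,0],
  [23,-33,0,0,0,0],
  [23,-33,0,0,0,0],
  [23,-33,0,0,0,0],
  [10,-30,0,0,0,0],
  [10,-30,0,0,0,0],
  [10,-30,0,0,0,0],
  [10,-30,0,0,0,0],
  [10,-30,0,0,0,0],
  [9,-30,0,0,0,0],
  [0,0,0,0,0,0],
])

```text
t: 2.1
tcp_pos: [0.486, -0.0151, 0.2492]
ee_rot: [-3.136, -0.001, -0.019]
force: [-0.5, 0.3, 0.6]
width: 0.0005
finger_force: 0.0
```

>>> servo_tool([
  [-1,2,20,0,0,0],
  [-1,3,30,0,0,0],
  [0,0,30,0,0,0.006],
  [0,0,25,0,0,0.006],
  [0,0,15,0,0,0],
  [0,0,6,0,0,0],
  [0,0,3,0,0,0],
  [0,0,2,0,0,0],
  [0,0,1,0,0,0],
])

```text
t: 2.85
tcp_pos: [0.4832, -0.0283, 0.1181]
ee_rot: [-3.142, -0.002, -0.043]
force: [0.6, -0.3, 0.2]
width: 0.0006
finger_force: 0.0
```

>>> servo_tool([
  [0,-3,1,0,0,0],
  [0,-3,1.5,0,0,0],
  [-0.5,-2,2,0,0,0],
  [-1,0,2.5,0,0,0],
  [-1.5,0,3,0,0,0],
  [-1.5,0,3.5,0,0,0],
  [-1.3,0,3.5,0,0,0],
  [-1.3,0,3.5,0,0,0],
  [-1.2,0,3.5,0,0,0],
  [-1.1,0,3.5,0,0,0],
  [-1.1,0,3.5,0,0,0],
  [-1,0,3.5,0,0,0],
])

```text
t: 3.85
tcp_pos: [0.471, -0.0198, 0.0829]
ee_rot: [3.142, 0.001, -0.043]
force: [-1.6, -0.7, 5.0]
width: 0.0007
finger_force: 2.1
```

>>> servo_tool([
  [-1,0,3.5,0,0,0],
  [-0.9,0,3.5,0,0,0],
  [-0.8,0,3.5,0,0,0],
  [-0.8,0,3.5,0,0,0],
  [-0.7,0,3.5,0,0,0],
  [-0.6,0,3.5,0,0,0],
  [-0.4,0,3,0,0,0],
  [-0.3,0,3,0,0,0],
  [-0.2,0,2,0,0,0],
  [-0.1,0,1.5,0,0,0],
])

```text
t: 4.68
tcp_pos: [0.4626, -0.0196, 0.0523]
ee_rot: [3.141, 0.006, -0.043]
force: [-5.5, -0.3, 9.3]
width: 0.0001
finger_force: 3.8
```

>>> servo_tool([
  [0,0,1,0,0,0],
  [0,0,1,0,0,0],
  [0,0,1,0,0,0],
  [0,0,0,0,0,0],
])

```text
t: 5.02
tcp_pos: [0.4627, -0.0196, 0.0493]
ee_rot: [3.141, 0.006, -0.043]
force: [-3.8, -0.3, 7.1]
width: 0.0006
finger_force: 3.0
```

```bash
python3 - <<'E'
from h import *
s=snap('side','side1'); cv2.imwrite('pics/c1.png',cv2.resize(s['image'][140:320,180:400],None,fx=3,fy=3,interpolation=cv2.INTER_CUBIC))
E
```

```text
(no output)
```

View pics/c1.png

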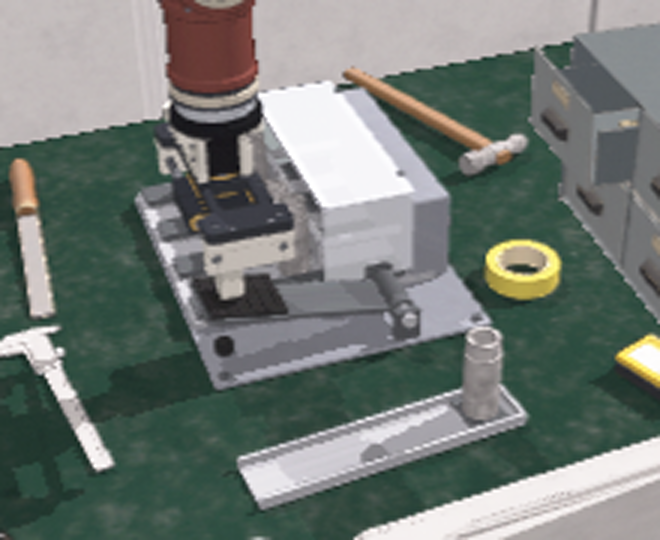

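The pedal is nearly level (pad at about (240,297) in the crop). The force hasn't jumped yet, so it isn't on the stop and I'll press on.

>>> servo_tool([
  [0,0,1,0,0,0],
  [0,0,1,0,0,0],
  [0,0,1,0,0,0],
  [0,0,0,0,0,0],
])

```text
t: 5.4
tcp_pos: [0.4624, -0.0196, 0.0463]
ee_rot: [3.141, 0.006, -0.043]
force: [-4.5, 0.4, 8.0]
width: 0.0005
finger_force: 3.5
```

>>> servo_tool([
  [0,0,1,0,0,0],
  [0,0,1,0,0,0],
  [0,0,0,0,0,0],
])

```text
t: 5.65
tcp_pos: [0.462, -0.0196, 0.0443]
ee_rot: [3.141, 0.007, -0.043]
force: [-3.8, -0.5, 7.0]
width: 0.0002
finger_force: 3.4
```

>>> servo_tool([
  [0,0,1,0,0,0],
  [0,0,1,0,0,0],
  [0,0,0,0,0,0],
])

```text
t: 5.9
tcp_pos: [0.4618, -0.0196, 0.0423]
ee_rot: [3.141, 0.007, -0.043]
force: [-3.9, 0.4, 7.5]
width: 0.0003
finger_force: 3.5
```

```bash
python3 - <<'E'
from h import *
print(arm.nose_length, status.observe())
s=snap('side','side2'); a=s['image'][215:285,230:330]; t=snap('top','top2'); b=t['image'][200:330,170:330]
A=cv2.resize(a,(700,490),interpolation=cv2.INTER_CUBIC);cv2.imwrite('pics/c2.png',A)
E
```

```text
0.014 {'t': 5.9, 'joint_positions': array([ 0.05461247,  0.58290794, -0.08685091,  2.10832494,  0.10808711,
        0.46159737, -1.72915464]), 'dq': array([ 0.00118398,  0.00174606,  0.0002312 , -0.00370989, -0.00012427,
       -0.01110417,  0.00165625]), 'joint_efforts': array([-9.48109687e-02, -3.33767116e+01, -3.81222311e-01, -1.00636420e+01,
        8.17684829e-02, -1.62510507e+00, -3.69956993e-03]), 'tcp_pos': array([ 0.46181803, -0.01958841,  0.04226635]), 'ee_rot': array([ 3.14085495,  0.00713366, -0.04321612]), 'force': array([-3.88772756,  0.35754363,  7.46577662]), 'ft_torque': array([0.05881715, 1.21723346, 0.05270973]), 'finger_force': 3.4616521393036237, 'width': 0.0002747604424144195}
```

View pics/c2.png

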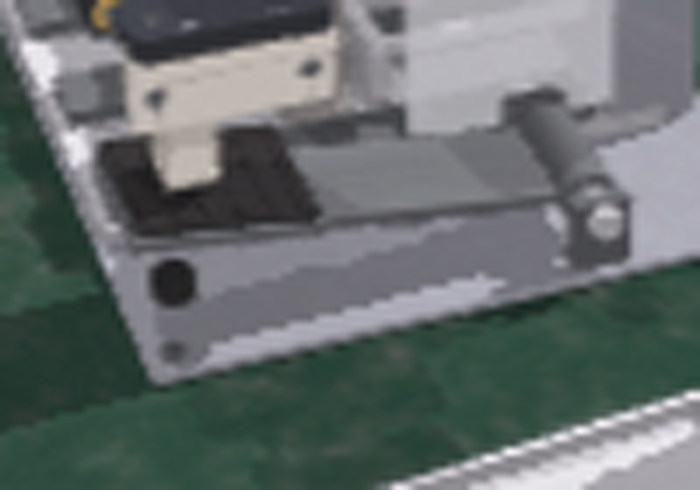

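The pad is still visibly above its black bumper (crop (175,285)), so I'll keep pressing.

>>> servo_tool([
  [0,0,1,0,0,0],
  [0,0,1,0,0,0],
  [0,0,1,0,0,0],
  [0,0,0,0,0,0],
])

```text
t: 6.33
tcp_pos: [0.4621, -0.0196, 0.0394]
ee_rot: [3.141, 0.006, -0.043]
force: [-4.8, 0.2, 8.0]
width: 0.0003
finger_force: 3.8
```

```bash
python3 - <<'E'
from h import *
s=snap('side','side3'); cv2.imwrite('pics/c3.png',cv2.resize(s['image'][215:285,230:330],(700,490),interpolation=cv2.INTER_CUBIC))
s=load('side2')
for n,u,v,y in [('padR-back',320,218,-.052),('padR-front',122,236,-.052),('plateR hingeside',550,195,-.052),('padL-front',98,148,.010),('padL-back',280,128,.01),('tipbottom',190,190,-.028)]:
    o,d=ray(s,230+u/7,215+v/7); print(n,(o+d*(y-o[1])/d[1]).round(4))
t=load('top2')
for f in ('top0','top2'): cv2.imwrite('pics/%s_c.png'%f,load(f)['image'][200:330,165:320])
E
```

```text
padR-back [ 0.5037 -0.052   0.0497]
padR-front [ 0.4282 -0.052   0.0633]
plateR hingeside [ 0.5972 -0.052   0.034 ]
padL-front [0.4366 0.01   0.0596]
padL-back [0.5088 0.01   0.0494]
tipbottom [ 0.4611 -0.028   0.0586]
```

View pics/c3.png

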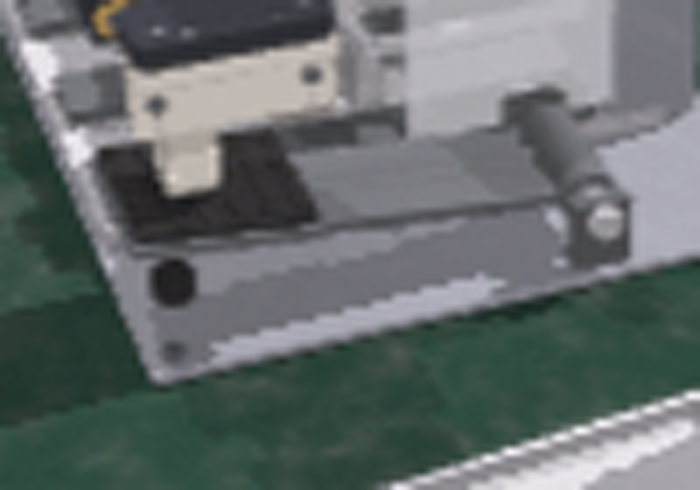

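```bash
python3 - <<'E'
from h import *
s=load('side3')
def c(X): p=proj(s,X); return ((p-[230,215])*7).round(0)
for z in (.025,.0394,.06,.115): print('tool axis z',z,c([.462,-.0196,z]), 'near face',c([.462,-.037,z]))
for n,X in [('base FR',[.431,-.064,0]),('base FRtop',[.431,-.064,.01]),('pad rest stop centre',[.468,-.02,.036]),('hinge end',[.6127,-.066,.028]),('master L top',[.629,-.181,.089])]: print(n,c(X),proj(s,X))
E
```

```text
tool axis z 0.025 [192. 248.] near face [205. 274.]
tool axis z 0.0394 [189. 218.] near face [203. 244.]
tool axis z 0.06 [185. 174.] near face [199. 200.]
tool axis z 0.115 [175.  53.] near face [189.  77.]
base FR [152. 387.] [251.70109373 270.33684035]
base FRtop [150. 367.] [251.41593005 267.37884318]
pad rest stop centre [205. 222.] [259.29726135 246.74200682]
hinge end [601. 218.] [315.8472055  246.14570663]
master L top [776. 249.] [340.82723866 250.56965115]
```

```bash
python3 - <<'E'
from h import *
s=load('side3')
def c(X): p=proj(s,X); return ((p-[230,215])*7).round(0)
for y in(-.037,-.07,-.114):
  for z in (.109,.14): print(y,z,c([.425,y,z]),c([.5,y,z]))
w=snap('wrist','wrist3'); print(proj(w,[.462,-.0196,.025]),proj(w,[.462,-.0196,.06]), -w['R'].T@w['t'])
im=s['image'];a=cv2.resize(im[150:290,200:320],(515,600),interpolation=cv2.INTER_CUBIC)
W=w['image'];cv2.imwrite('pics/w3.png',W)
E
```

```text
-0.037 0.109 [ 91. 113.] [290.  68.]
-0.037 0.14 [84. 41.] [286.  -3.]
-0.07 0.109 [117. 163.] [320. 116.]
-0.07 0.14 [110.  90.] [316.  44.]
-0.114 0.109 [154. 232.] [361. 182.]
-0.114 0.14 [147. 159.] [358. 109.]
[317.78466635 271.51089893] [317.62767779 302.58023885] [ 0.54458284 -0.02367918  0.22472725]
```

View pics/w3.png

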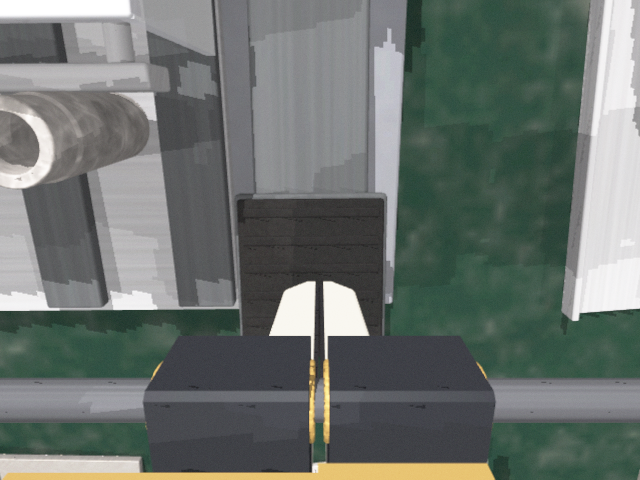

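The wrist view shows the tips at (320,281) on the pad, and the pusher bar at (80,75) with a sleeve at (70,140) partly out. Force is still at spring level, so I'll press on.

>>> servo_tool([
  [0,0,1,0,0,0],
  [0,0,1.5,0,0,0],
  [0,0,1.5,0,0,0],
  [0,0,1,0,0,0],
  [0,0,0,0,0,0],
])

```text
t: 6.85
tcp_pos: [0.4612, -0.0196, 0.0342]
ee_rot: [3.141, 0.008, -0.043]
force: [-6.3, -0.1, 9.3]
width: 0.0005
finger_force: 3.9
```

```bash
python3 - <<'E'
from h import *
w=snap('wrist','wrist4'); s=snap('side','side4')
a=cv2.resize(s['image'][215:285,230:330],(571,400),interpolation=cv2.INTER_CUBIC)
old=cv2.resize(load('wrist3')['image'],(286,215)); new=cv2.resize(w['image'],(285,215))
cv2.imwrite('pics/m4.png',np.vstack([a,np.hstack([old,new])[:200]]))
# predicted bar/lane: pixel of ejector points
def E(x,y,z): 
    c,sn=np.cos(-.031),np.sin(-.031); return [.5702+c*x-sn*y,.1398+sn*x+c*y,z]
for x in(-.03,-.052,-.068): print(x,proj(w,E(x,-.07,.03)),proj(w,E(x,-.07,.014)))
E
```

```text
-0.03 [103.39887462 125.78012641] [119.91211792 123.92410904]
-0.052 [111.46847789 175.86344984] [126.85409752 170.34640509]
-0.068 [116.99561213 210.16715007] [131.6302231  202.28523645]
```

View pics/m4.png

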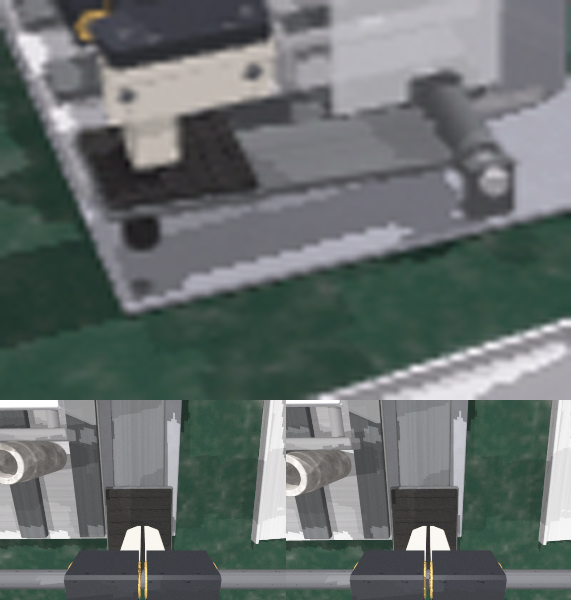

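>>> servo_tool([
  [0,0,1,0,0,0],
  [0,0,1.5,0,0,0],
  [0,0,1.5,0,0,0],
  [0,0,1,0,0,0],
  [0,0,0,0,0,0],
])

```text
t: 7.37
tcp_pos: [0.4605, -0.0196, 0.0291]
ee_rot: [3.141, 0.01, -0.043]
force: [-5.9, 0.3, 8.2]
width: 0.0006
finger_force: 4.1
```

```bash
python3 - <<'E'
from h import *
s=snap('side','side5')
# dark pad mask extents in side, earlier vs now
for f in('side0','side1','side3','side4','side5'):
    im=load(f)['image'][215:285,230:330].max(2); m=(im<55).astype(np.uint8)
    n,l,st,c=cv2.connectedComponentsWithStats(m); 
    print(f,[(st[i].tolist(),c[i].round(1).tolist()) for i in range(1,n) if st[i,4]>25])
E
```

```text
side0 [([19, 4, 30, 17, 97], [31.1, 14.2]), ([2, 20, 22, 42, 279], [10.8, 44.3]), ([22, 37, 6, 7, 32], [24.3, 40.0])]
side1 [([19, 0, 28, 6, 50], [31.4, 2.2]), ([16, 19, 30, 13, 200], [30.6, 25.8]), ([22, 37, 6, 7, 30], [24.4, 39.8])]
side3 [([19, 3, 28, 6, 55], [32.4, 5.6]), ([16, 19, 29, 16, 213], [30.2, 28.1]), ([22, 37, 6, 7, 30], [24.4, 39.8])]
side4 [([19, 4, 28, 7, 54], [32.3, 7.5]), ([16, 20, 29, 16, 222], [30.6, 29.2]), ([22, 38, 6, 6, 27], [24.5, 40.1])]
side5 [([18, 6, 29, 7, 54], [31.7, 9.4]), ([15, 21, 30, 17, 234], [30.6, 30.4])]
```

>>> servo_tool([
  [0,0,1,0,0,0],
  [0,0,1.5,0,0,0],
  [0,0,1.5,0,0,0],
  [0,0,1.5,0,0,0],
  [0,0,1.5,0,0,0],
  [0,0,1,0,0,0],
  [0,0,0,0,0,0],
])

```text
t: 8.0
tcp_pos: [0.4596, -0.0196, 0.0211]
ee_rot: [3.141, 0.011, -0.043]
force: [-7.0, -0.4, 9.6]
width: 0.0002
finger_force: 4.6
```

```bash
python3 - <<'E'
from h import *
w=snap('wrist','wrist6'); s=snap('side','side6')
a=cv2.resize(s['image'][215:285,230:330],(571,400),interpolation=cv2.INTER_CUBIC)
cv2.imwrite('pics/m6.png',np.vstack([a,cv2.resize(w['image'][:260],(571,200))]))
E
```

```text
(no output)
```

View pics/m6.png

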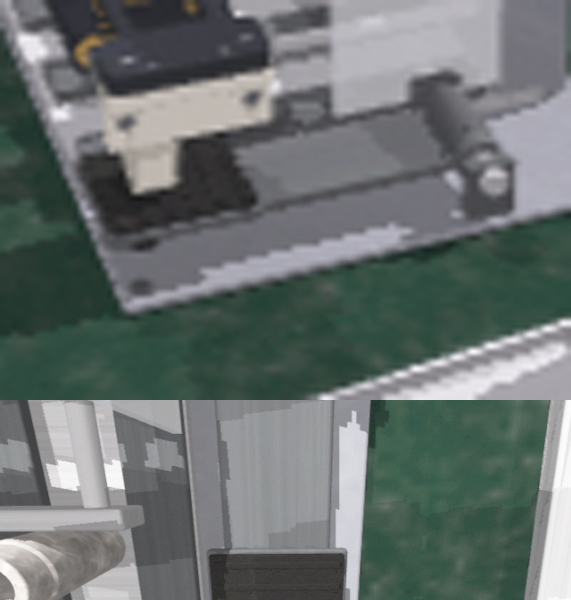

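The pad now sits just over the bumper at crop (145,240). The pusher bar is far out with the sleeve ahead of it. A few more millimetres should reach the stop.

>>> servo_tool([
  [0,0,1,0,0,0],
  [0,0,1,0,0,0],
  [0,0,1,0,0,0],
  [0,0,1,0,0,0],
  [0,0,0,0,0,0],
])

```text
t: 8.52
tcp_pos: [0.4594, -0.0196, 0.0171]
ee_rot: [3.14, 0.012, -0.043]
force: [-7.5, 0.7, 11.0]
width: 0.0004
finger_force: 5.2
```

>>> servo_tool([
  [0,0,1,0,0,0],
  [0,0,1,0,0,0],
  [0,0,1,0,0,0],
  [0,0,0,0,0,0],
])

```text
t: 8.85
tcp_pos: [0.4594, -0.0196, 0.0159]
ee_rot: [3.14, 0.011, -0.043]
force: [-10.7, -0.3, 28.1]
width: 0.0003
finger_force: 14.1
```

The force jump to 28 N shows the stop. Now I'll let the pedal rise smoothly.

>>> servo_tool([
  [0,0,-1.5,0,0,0],
  [0.2,0,-2,0,0,0],
  [0.2,0,-3,0,0,0],
  [0.3,0,-4,0,0,0],
  [0.4,0,-4.5,0,0,0],
  [0.5,0,-4.5,0,0,0],
  [0.7,0,-4.5,0,0,0],
  [0.8,0,-4.5,0,0,0],
  [1,0,-4.5,0,0,0],
  [1.2,0,-4.5,0,0,0],
  [1.4,0,-4.5,0,0,0],
  [1.6,0,-4.5,0,0,0],
])

```text
t: 9.85
tcp_pos: [0.4737, -0.0199, 0.0613]
ee_rot: [3.142, 0.0, -0.043]
force: [-2.0, -0.3, 3.2]
width: 0.0007
finger_force: 1.5
```

>>> servo_tool([
  [1.6,0,-4.5,0,0,0],
  [1.8,0,-4.5,0,0,0],
  [2,0,-4.5,0,0,0],
  [2,0,-4.5,0,0,0],
  [1,0,-5,0,0,0],
  [0,0,-5,0,0,0],
  [0,0,-5,0,0,0],
  [0,0,-8,0,0,0],
  [0,0,-15,0,0,0],
  [0,0,-25,0,0,0],
  [0,0,-25,0,0,0],
  [0,0,-20,0,0,0],
])

```text
t: 10.85
tcp_pos: [0.4823, -0.0201, 0.189]
ee_rot: [-3.141, -0.001, -0.043]
force: [0.1, -0.4, -0.4]
width: 0.0006
finger_force: 0.0
```

```bash
python3 - <<'E'
from h import *
w=snap('wrist','wrist7'); s=snap('side','side7'); t=snap('top','top7'); o=status.observe()
p=o['tcp_pos'];print(p,o['ee_rot'],proj(w,p+[0,0,-.014]),proj(s,p+[0,0,-.014]),proj(t,p+[0,0,-.014]))
W=cv2.resize(w['image'],(400,300));
a=cv2.resize(s['image'][140:290,215:335],(400,500),interpolation=cv2.INTER_CUBIC)
b=cv2.resize(t['image'][190:340,165:315],(400,300),interpolation=cv2.INTER_CUBIC)
cv2.imwrite('pics/m7.png',np.hstack([np.vstack([W,b]),np.vstack([a,np.zeros((100,400,3),np.uint8)])]))
E
```

```text
[ 0.48309212 -0.02015523  0.1886447 ] [-3.14143908 -0.0037965  -0.04320107] [317.90172359 270.0459584 ] [261.54281255 200.9747124 ] [284.6820449  288.31114993]
```

View pics/m7.png

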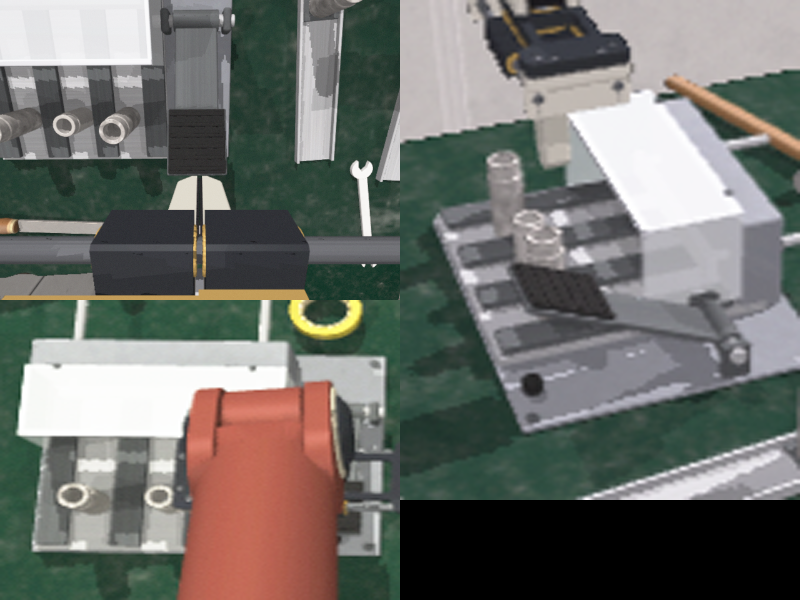

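The three sleeves stand upright on the ledge, the pedal is back up and the bar has retracted. Rims are at wrist-panel px (65,124), (115,131) and (5,125), and the middle one looks shorter. The side view shows the left sleeve tall at (503,160), and the finger end at side px (260,190). I'll triangulate the rims and check the finger length.

```bash
cat >> h.py <<'E'
def tri(*obs):
    A=np.zeros((3,3));b=np.zeros(3);L=[]
    for s,u,v in obs:
        o,d=ray(s,u,v);d=d/np.linalg.norm(d);M=np.eye(3)-np.outer(d,d);A+=M;b+=M@o;L.append((M,o))
    X=np.linalg.solve(A,b); return X,[np.linalg.norm(M@(X-o)) for M,o in L]
def W(x,y,z=0):
    c,sn=np.cos(-.031),np.sin(-.031); return np.array([.5702+c*x-sn*y,.1398+sn*x+c*y,z])
def Ej(X):
    c,sn=np.cos(-.031),np.sin(-.031); d=X[:2]-[.5702,.1398]; return np.array([c*d[0]+sn*d[1],-sn*d[0]+c*d[1]])
E
python3 - <<'E'
from h import *
w,s,t=load('wrist7'),load('side7'),load('top7')
for n,obs in dict(left_ts=[(t,192.4,287.5),(s,245.9,188)],left_ws=[(w,5,202),(s,245.9,188)],mid_tw=[(t,225,287.5),(w,104,198)],mid_ts=[(t,225,287.5),(s,253.7,205.7)],mid_ws=[(w,104,198),(s,253.7,205.7)],right_ws=[(w,184,209),(s,257.6,209.6)],tip_ws=[(w,318,282),(s,260,189)]).items():
    X,r=tri(*obs); print(n,X.round(4),'ej',Ej(X).round(4),np.round(r,4))
# finger mask in side7 columns near tip: print bgr down a column
print(s['image'][170:206:2,260].tolist())
print(w['image'][262:296:2,305].tolist())
E
```

```text
left_ts [0.502  0.2113 0.0875] ej [-0.0704  0.0693] [0.0003 0.0003]
left_ws [0.5045 0.2012 0.0891] ej [-0.0676  0.0594] [0.0054 0.0054]
mid_tw [0.504  0.1372 0.0684] ej [-0.0661 -0.0047] [0.0014 0.0014]
mid_ts [0.5028 0.1363 0.0675] ej [-0.0673 -0.0055] [0.0003 0.0003]
mid_ws [0.5038 0.1406 0.0646] ej [-0.0663 -0.0013] [0.0004 0.0004]
right_ws [0.4977 0.0731 0.0912] ej [-0.0704 -0.0689] [0.0015 0.0015]
tip_ws [ 0.4858 -0.0187  0.2057] ej [-0.0795 -0.161 ] [0.0043 0.0043]
[[179, 186, 193], [179, 185, 192], [175, 181, 189], [156, 164, 169], [157, 164, 170], [156, 164, 169], [156, 163, 169], [176, 184, 192], [176, 184, 191], [175, 182, 189], [97, 106, 94], [63, 74, 47], [65, 79, 49], [93, 97, 82], [91, 87, 87], [93, 88, 89], [83, 80, 79], [219, 212, 215]]
[[47, 46, 47], [53, 51, 52], [48, 49, 50], [50, 49, 48], [46, 50, 47], [32, 33, 33], [48, 49, 50], [46, 46, 47], [78, 78, 76], [72, 72, 68], [152, 165, 163], [205, 218, 224], [209, 222, 225], [209, 221, 226], [205, 218, 224], [206, 219, 225], [210, 221, 226]]
```

Lengths are clear: the left and right sleeves are long (tops at 0.089 and 0.091) and the middle one is short (0.068). The closed fingertips are about 31 mm shorter than specified, so I'll open and remeasure above the right sleeve.

>>> servo_tool([
  [2,-15,0,0,0,-0.012],
  [3,-25,0,0,0,0],
  [3,-25,0,0,0,0],
  [2,-18,0,0,0,0],
  [1,-10,0,0,0,0],
  [0,0,0,0,0,0],
  [0,0,0,0,0,0],
], hand=55)

```text
t: 11.58
tcp_pos: [0.4956, 0.0717, 0.1862]
ee_rot: [3.14, 0.002, -0.031]
force: [0.1, 0.5, 0.4]
width: 0.0427
finger_force: 0.0
```

```bash
python3 - <<'E'
from h import *
w=snap('wrist','wrist8'); s=snap('side','side8'); t=snap('top','top8'); o=status.observe()
p=o['tcp_pos'];print(p,o['ee_rot'],o['width'])
for y in(-.0275,.0275): print(proj(w,p+[0,y,-.014]),proj(w,p+[0,y,.017]))
m=cv2.inRange(w['image'],(185,195,195),(235,240,240))
n,l,st,c=cv2.connectedComponentsWithStats(m)
print([(st[i].tolist(),c[i].round(0).tolist()) for i in range(1,n) if st[i,4]>400])
# rims: ellipse fits of dark hole ?
g=cv2.cvtColor(w['image'],cv2.COLOR_BGR2GRAY)
h=cv2.HoughCircles(cv2.medianBlur(g,3),cv2.HOUGH_GRADIENT,1,40,param1=120,param2=28,minRadius=15,maxRadius=45)
print(h)
for n,X in dict(L=W(-.0704,.07,.091),M=W(-.067,0,.071),R=W(-.0704,-.07,.091)).items(): print(n,proj(w,X))
E
```

```text
[0.49600481 0.07045364 0.18668465] [ 3.14043045e+00  7.81077073e-04 -3.39505306e-02] 0.05310520900026885
[374.21183137 269.52459067] [383.17240596 296.05031792]
[266.3770057  272.71816207] [258.02460973 299.68983383]
[([0, 0, 208, 109, 15019], [84.0, 59.0]), ([340, 0, 56, 110, 4939], [368.0, 60.0]), ([245, 21, 46, 88, 3234], [271.0, 66.0]), ([128, 131, 41, 20, 602], [148.0, 141.0]), ([215, 132, 39, 19, 536], [232.0, 141.0]), ([299, 132, 40, 19, 452], [318.0, 141.0]), ([575, 173, 52, 100, 3572], [601.0, 222.0]), ([210, 195, 34, 35, 406], [227.0, 212.0]), ([207, 282, 58, 96, 3008], [234.0, 329.0]), ([373, 282, 58, 96, 3035], [404.0, 329.0])]
[[[226.5 212.5  17.4]
  [311.5 222.5  21. ]
  [114.5 221.5  21. ]]]
L [115.79179677 224.53030685]
M [222.58561493 212.62285805]
R [317.44214542 224.3878749 ]
```

>>> servo_tool([
  [1,-2,25,0,0,0],
  [1.4,-2.4,30,0,0,-0.003],
  [0,0,25,0,0,0],
  [0,0,18,0,0,0],
  [0,0,10,0,0,0],
  [0,0,5,0,0,0],
  [0,0,0,0,0,0],
])

```text
t: 12.32
tcp_pos: [0.4986, 0.0759, 0.0734]
ee_rot: [3.141, 0.001, -0.029]
force: [-0.0, -0.9, 0.5]
width: 0.0552
finger_force: 0.0
```

```bash
python3 - <<'E'
from h import *
w=snap('wrist','wrist9'); o=status.observe(); print(o['tcp_pos'],o['ee_rot'],o['width'],o['force'])
g=cv2.medianBlur(cv2.cvtColor(w['image'],cv2.COLOR_BGR2GRAY),3)
h=cv2.HoughCircles(g,cv2.HOUGH_GRADIENT,1,40,param1=120,param2=28,minRadius=18,maxRadius=60)
for u,v,r in (h[0] if h is not None else []): print(u,v,r,onz(w,u,v,.091).round(4),onz(w,u,v,.071).round(4))
m=cv2.inRange(w['image'],(185,195,195),(235,240,240))
n,l,st,c=cv2.connectedComponentsWithStats(m)
print([st[i].tolist() for i in range(1,n) if st[i,4]>800])
s=snap('side','side9')
E
```

```text
[0.49922829 0.0762439  0.07431643] [ 3.14156104e+00 -5.54422976e-04 -2.91251715e-02] 0.054874902538427264 [-0.19642921 -0.80057338  0.95609885]
317.5 288.5 34.4 [0.5035 0.0758 0.091 ] [0.4944 0.0761 0.071 ]
185.5 278.5 21.0 [0.51   0.1328 0.091 ] [0.5016 0.1399 0.071 ]
[[0, 0, 469, 123, 51399], [183, 282, 68, 95, 3437], [388, 282, 68, 95, 3304]]
```

>>> servo_tool([
  [2,0,6,0,0,0],
  [2,0,8,0,0,0],
  [0,0,8,0,0,0],
  [0,0,6,0,0,0],
  [0,0,4,0,0,0],
  [0,0,2,0,0,0],
  [0,0,0,0,0,0],
])

```text
t: 13.0
tcp_pos: [0.5023, 0.0766, 0.0393]
ee_rot: [3.141, 0.001, -0.028]
force: [-0.1, 0.1, 0.4]
width: 0.0552
finger_force: 0.0
```

>>> servo_tool([
  [0,0,0,0,0,0],
  [0,0,0,0,0,0],
  [0,0,0,0,0,0],
  [0,0,0,0,0,0],
  [0,0,0,0,0,0],
  [0,0,0,0,0,0],
], hand=20, squeeze=20)

```text
t: 13.5
tcp_pos: [0.503, 0.0766, 0.0402]
ee_rot: [-3.141, -0.001, -0.028]
force: [0.5, 0.7, 0.7]
width: 0.0296
finger_force: 20.0
```

>>> servo_tool([
  [0,0,-3,0,0,0],
  [0,0,-8,0,0,0],
  [0,0,-16,0,0,0],
  [0,0,-25,0,0,0],
  [0,0,-30,0,0,0],
  [0,0,-28,0,0,0],
  [0,0,-18,0,0,0],
  [0,0,-7,0,0,0],
])

```text
t: 14.17
tcp_pos: [0.5045, 0.077, 0.1785]
ee_rot: [-3.14, -0.006, -0.028]
force: [0.5, -0.2, -1.6]
width: 0.0297
finger_force: 20.0
```

>>> servo_tool([
  [2,12,0,0,0,0],
  [4,24,0,0,0,0],
  [5,30,0,0,0,0],
  [5,30,0,0,0,0],
  [5,30,0,0,0,0],
  [5,30,0,0,0,0],
  [5,30,0,0,0,0],
  [5,30,0,0,0,0],
  [4,24,0,0,0,0],
  [2,14,0,0,0,0],
  [1,6,0,0,0,0],
  [0,0,0,0,0,0],
])

```text
t: 15.17
tcp_pos: [0.5375, -0.1859, 0.1737]
ee_rot: [-3.141, 0.002, -0.031]
force: [0.6, -0.3, -1.4]
width: 0.0296
finger_force: 20.0
```

```bash
cat > rims.py <<'E'
from h import *
import sys
def rims(tag,zs=(.091,.071)):
    w=snap('wrist',tag); o=status.observe(); print(o['t'],o['tcp_pos'].round(4),o['ee_rot'].round(3),round(o['width'],4),o['force'].round(1))
    g=cv2.medianBlur(cv2.cvtColor(w['image'],cv2.COLOR_BGR2GRAY),3)
    h=cv2.HoughCircles(g,cv2.HOUGH_GRADIENT,1,30,param1=120,param2=28,minRadius=13,maxRadius=60)
    for u,v,r in (h[0] if h is not None else []): print(u,v,r,*[onz(w,u,v,z).round(4) for z in zs])
    return w
if __name__=='__main__': rims(sys.argv[1])
E
python3 - <<'E'
from rims import *
w=rims('wrist10',(.089,))
c=lambda x,y,z=.015:proj(w,[.5391+x*.9993-y*.0366,-.1847+x*.0366+y*.9993,z]).round(0)
print('rail L/R',c(0,.023),c(0,-.023),c(.06,.023),c(.06,-.023))
v=int(c(.05,0)[1]); print('row',v); g=cv2.cvtColor(w['image'],cv2.COLOR_BGR2GRAY)[v]
e=np.abs(np.diff(cv2.GaussianBlur(g[None].astype(float),(5,1),0)[0])); print([(i,int(e[i])) for i in range(150,500) if e[i]>8 and e[i]==e[max(0,i-3):i+4].max()], c(.05,.027),c(.05,-.027))
E
```

```text
15.2167 [ 0.5378 -0.1837  0.1741] [-3.14e+00  2.00e-03 -2.80e-02] 0.0302 [ 0.1  0.4 -1. ]
317.5 337.5 39.3 [ 0.4569 -0.1828  0.089 ]
532.5 136.5 20.2 [ 0.5956 -0.3225  0.089 ]
310.5 84.5 31.0 [ 0.6308 -0.1842  0.089 ]
606.5 344.5 15.6 [ 0.4445 -0.3941  0.089 ]
501.5 133.5 19.0 [ 0.5981 -0.3029  0.089 ]
rail L/R [290. 206.] [344. 202.] [283. 133.] [340. 129.]
row 144
[(173, 23), (277, 47), (299, 18), (337, 16), (343, 56), (461, 28), (466, 27), (470, 38), (485, 9)] [279. 146.] [346. 141.]
```

>>> servo_tool([
  [0,0,15,0,0,0],
  [0,0,28,0,0,0],
  [0,0,32,0,0,0],
  [0,0,28,0,0,0],
  [0,0,18,0,0,0],
  [0,0,8,0,0,0],
  [0,0,5,0,0,0],
  [0,0,3,0,0,0],
  [0,0,2,0,0,0],
  [0,0,1,0,0,0],
  [0,0,0,0,0,0],
])

```text
t: 16.13
tcp_pos: [0.5391, -0.1846, 0.0358]
ee_rot: [3.141, -0.002, -0.028]
force: [0.3, -0.5, -0.5]
width: 0.03
finger_force: 20.0
```

>>> servo_tool([
  [0,0,1,0,0,0],
  [0,0,1,0,0,0],
  [0,0,0.7,0,0,0],
  [0,0,0,0,0,0],
  [0,0,0,0,0,0],
])

```text
t: 16.55
tcp_pos: [0.5385, -0.1845, 0.0323]
ee_rot: [-3.142, -0.0, -0.028]
force: [-0.3, -0.0, -1.4]
width: 0.0298
finger_force: 20.0
```

>>> servo_tool([
  [0,0,1,0,0,0],
  [0,0,0.7,0,0,0],
  [0,0,0.5,0,0,0],
  [0,0,0,0,0,0],
])

```text
t: 16.88
tcp_pos: [0.5386, -0.1845, 0.0303]
ee_rot: [-3.142, -0.0, -0.028]
force: [0.7, 0.1, 0.5]
width: 0.0298
finger_force: 20.0
```

>>> servo_tool([
  [0,0,0,0,0,0],
  [0,0,0,0,0,0],
  [0,0,0,0,0,0],
  [0,0,-4,0,0,0],
  [0,0,-10,0,0,0],
  [0,0,-20,0,0,0],
  [0,0,-30,0,0,0],
  [0,0,-32,0,0,0],
  [0,0,-25,0,0,0],
  [0,0,-12,0,0,0],
], hand=52)

```text
t: 17.72
tcp_pos: [0.5406, -0.1851, 0.1679]
ee_rot: [3.14, -0.007, -0.028]
force: [-0.1, 0.6, 0.4]
width: 0.0518
finger_force: 0.0
```

>>> servo_tool([
  [-2,-15,0,0,0,0],
  [-4,-30,0,0,0,0],
  [-4,-33,0,0,0,0],
  [-4,-33,0,0,0,0],
  [-4,-33,0,0,0,0],
  [-4,-33,0,0,0,0],
  [-4,-33,0,0,0,0],
  [-4,-33,0,0,0,0],
  [-4,-33,0,0,0,0],
  [-4,-33,0,0,0,0],
  [-4,-33,0,0,0,0],
  [-4,-33,0,0,0,0],
])

```text
t: 18.72
tcp_pos: [0.5029, 0.1933, 0.1642]
ee_rot: [-3.141, -0.001, -0.028]
force: [0.3, -0.2, -0.3]
width: 0.0519
finger_force: 0.0
```

>>> servo_tool([
  [-1,-14,10,0,0,0],
  [-1,-6,20,0,0,0],
  [0,0,25,0,0,0],
  [0,0,20,0,0,0],
  [0,0,10,0,0,0],
  [0,0,5,0,0,0],
  [0,0,0,0,0,0],
])

```text
t: 19.3
tcp_pos: [0.5015, 0.2115, 0.0729]
ee_rot: [3.141, 0.001, -0.028]
force: [0.3, 0.2, -0.2]
width: 0.0521
finger_force: 0.0
```

```bash
python3 - <<'E'
from rims import *
w=rims('wrist11')
t=snap('top','top11')
E
```

```text
19.35 [0.5021 0.2117 0.0737] [-3.141e+00 -1.000e-03 -2.900e-02] 0.0517 [-0.3  0.4 -0.2]
313.5 287.5 36.4 [0.5072 0.2131 0.091 ] [0.4982 0.2136 0.071 ]
466.5 269.5 29.7 [0.5137 0.1473 0.091 ] [0.5054 0.14   0.071 ]
```

>>> servo_tool([
  [2,-0.5,6,0,0,0],
  [2,-0.5,8,0,0,0],
  [0,0,8,0,0,0],
  [0,0,6,0,0,0],
  [0,0,4,0,0,0],
  [0,0,1.5,0,0,0],
  [0,0,0,0,0,0],
])

```text
t: 19.98
tcp_pos: [0.5052, 0.2124, 0.0389]
ee_rot: [3.141, 0.001, -0.028]
force: [0.5, -1.0, 0.1]
width: 0.052
finger_force: 0.0
```

>>> servo_tool([
  [0,0,0,0,0,0],
  [0,0,0,0,0,0],
  [0,0,0,0,0,0],
  [0,0,0,0,0,0],
  [0,0,0,0,0,0],
  [0,0,0,0,0,0],
], hand=20, squeeze=20)

```text
t: 20.48
tcp_pos: [0.5059, 0.2128, 0.0399]
ee_rot: [-3.141, -0.001, -0.028]
force: [0.7, -0.2, 0.4]
width: 0.0299
finger_force: 20.0
```

>>> servo_tool([
  [0,0,-3,0,0,0],
  [0,0,-8,0,0,0],
  [0,0,-16,0,0,0],
  [0,0,-25,0,0,0],
  [0,0,-30,0,0,0],
  [0,0,-28,0,0,0],
  [0,0,-18,0,0,0],
  [0,0,-7,0,0,0],
])

```text
t: 21.15
tcp_pos: [0.5072, 0.2133, 0.1783]
ee_rot: [-3.139, -0.006, -0.028]
force: [-0.1, 0.8, -1.9]
width: 0.0297
finger_force: 20.0
```

>>> servo_tool([
  [-0.5,15,0,0,0,0],
  [-1,30,0,0,0,0],
  [-1.3,33,0,0,0,0],
  [-1.3,33,0,0,0,0],
  [-1.3,33,0,0,0,0],
  [-1.3,33,0,0,0,0],
  [-1.3,33,0,0,0,0],
  [-1.3,33,0,0,0,0],
  [-1.3,33,0,0,0,0],
  [-1.3,33,0,0,0,0],
  [-1.3,33,0,0,0,0],
  [-1.3,33,0,0,0,0],
])

```text
t: 22.15
tcp_pos: [0.4778, -0.1643, 0.1729]
ee_rot: [-3.141, 0.004, -0.029]
force: [0.9, -0.2, -2.0]
width: 0.0299
finger_force: 20.0
```

>>> servo_tool([
  [-1,16,0,0,0,0],
  [-0.5,8,0,0,0,0],
  [0,0,0,0,0,0],
  [0,0,0,0,0,0],
])

```text
t: 22.48
tcp_pos: [0.4774, -0.1848, 0.1736]
ee_rot: [-3.14, 0.002, -0.028]
force: [-0.3, 0.9, -1.1]
width: 0.0293
finger_force: 20.0
```

```bash
python3 - <<'E'
from rims import *
w=rims('wrist12',(.081,.089))
E
```

```text
22.5333 [ 0.478  -0.1839  0.1739] [-3.14e+00  2.00e-03 -2.60e-02] 0.0297 [ 0.3 -0.2 -1.8]
318.5 329.5 40.0 [ 0.3989 -0.1827  0.081 ] [ 0.4035 -0.1828  0.089 ]
315.5 144.5 22.4 [ 0.5343 -0.1846  0.081 ] [ 0.535  -0.1847  0.089 ]
540.5 45.5 22.5 [ 0.5895 -0.3233  0.081 ] [ 0.5886 -0.3194  0.089 ]
507.5 50.5 37.2 [ 0.5873 -0.3035  0.081 ] [ 0.5865 -0.3002  0.089 ]
320.5 288.5 31.5 [ 0.4321 -0.1851  0.081 ] [ 0.4358 -0.1851  0.089 ]
618.5 284.5 17.7 [ 0.4293 -0.3991  0.081 ] [ 0.4331 -0.393   0.089 ]
406.5 279.5 16.9 [ 0.4374 -0.2468  0.081 ] [ 0.4409 -0.2451  0.089 ]
```

>>> servo_tool([
  [0,1,15,0,0,0],
  [0,1,28,0,0,0],
  [0,0,32,0,0,0],
  [0,0,28,0,0,0],
  [0,0,18,0,0,0],
  [0,0,8,0,0,0],
  [0,0,5,0,0,0],
  [0,0,3,0,0,0],
  [0,0,2,0,0,0],
  [0,0,1,0,0,0],
  [0,0,0,0,0,0],
])

```text
t: 23.45
tcp_pos: [0.479, -0.1879, 0.0353]
ee_rot: [3.141, -0.002, -0.028]
force: [-0.1, -0.2, -1.3]
width: 0.0295
finger_force: 20.0
```

>>> servo_tool([
  [0,0,1,0,0,0],
  [0,0,1,0,0,0],
  [0,0,0.5,0,0,0],
  [0,0,0,0,0,0],
  [0,0,0,0,0,0],
])

```text
t: 23.87
tcp_pos: [0.4784, -0.1879, 0.0321]
ee_rot: [-3.142, -0.0, -0.028]
force: [-0.7, 0.7, -1.4]
width: 0.0293
finger_force: 20.0
```

>>> servo_tool([
  [0,0,1,0,0,0],
  [0,0,0.7,0,0,0],
  [0,0,0.4,0,0,0],
  [0,0,0,0,0,0],
])

```text
t: 24.2
tcp_pos: [0.4784, -0.1878, 0.0299]
ee_rot: [-3.141, 0.0, -0.028]
force: [-0.1, 0.1, -1.3]
width: 0.0298
finger_force: 20.0
```

>>> servo_tool([
  [0,0,0.5,0,0,0],
  [0,0,0.4,0,0,0],
  [0,0,0,0,0,0],
])

```text
t: 24.45
tcp_pos: [0.4786, -0.1877, 0.0298]
ee_rot: [3.142, -0.001, -0.028]
force: [-0.5, 1.2, 4.9]
width: 0.0292
finger_force: 20.0
```

>>> servo_tool([
  [0,0,0,0,0,0],
  [0,0,0,0,0,0],
  [0,0,0,0,0,0],
  [0,0,-4,0,0,0],
  [0,0,-10,0,0,0],
  [0,0,-20,0,0,0],
  [0,0,-30,0,0,0],
  [0,0,-32,0,0,0],
  [0,0,-25,0,0,0],
  [0,0,-17,0,0,0],
], hand=52)

```text
t: 25.28
tcp_pos: [0.4795, -0.1882, 0.1707]
ee_rot: [3.14, -0.005, -0.028]
force: [0.6, 0.2, 0.4]
width: 0.0521
finger_force: 0.0
```

>>> servo_tool([
  [1,-15,0,0,0,0],
  [1.3,-30,0,0,0,0],
  [1.5,-32,0,0,0,0],
  [1.5,-32,0,0,0,0],
  [1.5,-32,0,0,0,0],
  [1.5,-32,0,0,0,0],
  [1.5,-32,0,0,0,0],
  [1.5,-32,0,0,0,0],
  [1.5,-32,0,0,0,0],
  [1.5,-32,0,0,0,0],
  [0.7,-18,0,0,0,0],
  [0.3,-8,0,0,0,0],
])

```text
t: 26.28
tcp_pos: [0.5026, 0.143, 0.168]
ee_rot: [-3.139, -0.001, -0.022]
force: [-0.1, 0.0, -0.7]
width: 0.052
finger_force: 0.0
```

>>> servo_tool([
  [0,0,15,0,0,0],
  [0,0,25,0,0,0],
  [0,0,28,0,0,0],
  [0,0,22,0,0,0],
  [0,0,12,0,0,0],
  [0,0,5,0,0,0],
  [0,0,0,0,0,0],
])

```text
t: 26.87
tcp_pos: [0.5024, 0.1373, 0.0595]
ee_rot: [3.14, 0.002, -0.03]
force: [-0.5, 0.2, -0.0]
width: 0.0518
finger_force: 0.0
```

```bash
python3 - <<'E'
from rims import *
w=rims('wrist13',(.071,))
E
```

```text
26.9167 [0.5031 0.1377 0.0604] [ 3.141 -0.    -0.029] 0.0517 [-0.2 -0.  -0.2]
314.5 287.5 29.9 [0.5051 0.1386 0.071 ]
568.5 318.5 18.0 [0.4859 0.0217 0.071 ]
```

>>> servo_tool([
  [1,-0.5,6,0,0,0],
  [1,-0.5,8,0,0,0],
  [0,0,8,0,0,0],
  [0,0,6,0,0,0],
  [0,0,4,0,0,0],
  [0,0,1.5,0,0,0],
  [0,0,0,0,0,0],
])

```text
t: 27.5
tcp_pos: [0.5045, 0.1395, 0.0261]
ee_rot: [3.141, 0.001, -0.028]
force: [-0.6, -0.9, 0.9]
width: 0.0522
finger_force: 0.0
```

>>> servo_tool([
  [0,0,0,0,0,0],
  [0,0,0,0,0,0],
  [0,0,0,0,0,0],
  [0,0,0,0,0,0],
  [0,0,0,0,0,0],
  [0,0,0,0,0,0],
], hand=20, squeeze=20)

```text
t: 28.0
tcp_pos: [0.5051, 0.1396, 0.0268]
ee_rot: [-3.141, -0.001, -0.028]
force: [0.3, -0.3, 1.2]
width: 0.0277
finger_force: 20.0
```

>>> servo_tool([
  [0,0,-3,0,0,0],
  [0,0,-8,0,0,0],
  [0,0,-16,0,0,0],
  [0,0,-26,0,0,0],
  [0,0,-32,0,0,0],
  [0,0,-32,0,0,0],
  [0,0,-22,0,0,0],
  [0,0,-11,0,0,0],
])

```text
t: 28.67
tcp_pos: [0.5063, 0.1401, 0.1805]
ee_rot: [-3.14, -0.006, -0.028]
force: [0.7, 0.8, -3.0]
width: 0.0277
finger_force: 20.0
```

```bash
python3 - <<'E'
from h import *
s=load('top0')
for u,v in [(485,328),(472,215),(484,240),(472,240)]:
    print(u,v,[onz(s,u,v,z).round(3)[:2].tolist() for z in(0,.1,.15,.25)])
s=load('side0')
for u,v in [(300,330),(315,432),(300,385)]: print(u,v,[onz(s,u,v,z).round(3)[:2].tolist() for z in(0,.1,.15,.25)])
E
```

```text
485 328 [[0.396, -0.517], [0.39, -0.486], [0.388, -0.471], [0.382, -0.44]]
472 215 [[0.696, -0.508], [0.668, -0.478], [0.653, -0.463], [0.624, -0.432]]
484 240 [[0.627, -0.535], [0.603, -0.502], [0.592, -0.486], [0.568, -0.454]]
472 240 [[0.627, -0.503], [0.604, -0.473], [0.592, -0.458], [0.569, -0.428]]
300 330 [[0.47, -0.306], [0.437, -0.392], [0.421, -0.435], [0.388, -0.521]]
315 432 [[0.405, -0.543], [0.381, -0.597], [0.368, -0.624], [0.344, -0.679]]
300 385 [[0.417, -0.44], [0.391, -0.508], [0.378, -0.542], [0.352, -0.61]]
```

>>> servo_tool([
  [0.3,15,0,0,0,0],
  [0.5,30,0,0,0,0],
  [0.6,35,0,0,0,0],
  [0.6,35,0,0,0,0],
  [0.6,35,0,0,0,0],
  [0.6,35,0,0,0,0],
  [0.6,35,0,0,0,0],
  [0.6,35,0,0,0,0],
  [0.6,35,0,0,0,0],
  [0.6,35,0,0,0,0],
  [0.6,35,0,0,0,0],
  [0.6,35,0,0,0,0],
])

```text
t: 29.67
tcp_pos: [0.4998, -0.2569, 0.177]
ee_rot: [-3.141, 0.0, -0.028]
force: [0.3, 0.0, -1.4]
width: 0.0274
finger_force: 20.0
```

>>> servo_tool([
  [0.6,35,0,0,0,0],
  [0.7,22,0,0,0,0],
  [0.3,12,0,0,0,0],
  [0.1,4,0,0,0,0],
  [0,0,0,0,0,0],
  [0,0,0,0,0,0],
])

```text
t: 30.17
tcp_pos: [0.5007, -0.3258, 0.1765]
ee_rot: [-3.139, 0.0, -0.025]
force: [0.3, 1.3, -2.4]
width: 0.0275
finger_force: 20.0
```

```bash
python3 - <<'E'
from rims import *
w=rims('wrist14',(.069,.081))
a=-.099
c=lambda x,y,z=.015:proj(w,[.5005+x*np.cos(a)-y*np.sin(a),-.3285+x*np.sin(a)+y*np.cos(a),z]).round(0)
v=int(c(.05,0)[1]); print('row',v); g=cv2.cvtColor(w['image'],cv2.COLOR_BGR2GRAY)[v]
e=np.abs(np.diff(cv2.GaussianBlur(g[None].astype(float),(5,1),0)[0])); print([(i,int(e[i])) for i in range(150,500) if e[i]>8 and e[i]==e[max(0,i-3):i+4].max()], c(.05,.027),c(.05,-.027),c(0,0),c(.05,0))
E
```

```text
30.2167 [ 0.5009 -0.3255  0.1766] [-3.139 -0.    -0.024] 0.0276 [-0.2  0.5 -3.1]
319.5 327.5 36.6 [ 0.4157 -0.3244  0.069 ] [ 0.4225 -0.3246  0.081 ]
75.5 21.5 30.8 [ 0.6369 -0.1754  0.069 ] [ 0.6346 -0.1817  0.081 ]
449.5 311.5 16.3 [ 0.4271 -0.4252  0.069 ] [ 0.4334 -0.4212  0.081 ]
112.5 181.5 24.3 [ 0.5345 -0.1816  0.069 ] [ 0.5365 -0.1876  0.081 ]
125.5 265.5 18.5 [ 0.4712 -0.1806  0.069 ] [ 0.4758 -0.1867  0.081 ]
329.5 89.5 13.4 [ 0.5919 -0.3355  0.069 ] [ 0.5915 -0.3353  0.081 ]
161.5 237.5 20.7 [ 0.4925 -0.2106  0.069 ] [ 0.4961 -0.2154  0.081 ]
row 146
[(175, 30), (290, 61), (320, 18), (356, 58)] [293. 144.] [360. 149.] [322. 206.] [326. 146.]
```

>>> servo_tool([
  [0,0,15,0,0,0],
  [0,0,30,0,0,0],
  [0,0,36,0,0,0],
  [0,0,30,0,0,0],
  [0,0,20,0,0,0],
  [0,0,10,0,0,0],
  [0,0,5,0,0,0],
  [0,0,4,0,0,0],
  [0,0,3,0,0,0],
  [0,0,2,0,0,0],
  [0,0,0,0,0,0],
  [0,0,0,0,0,0],
])

```text
t: 31.22
tcp_pos: [0.5007, -0.3288, 0.0224]
ee_rot: [3.141, -0.001, -0.028]
force: [-0.2, 1.1, -1.0]
width: 0.0276
finger_force: 20.0
```

>>> servo_tool([
  [0,-1,1,0,0,0],
  [0,-1,1,0,0,0],
  [0,0,0.8,0,0,0],
  [0,0,0.7,0,0,0],
  [0,0,0.5,0,0,0],
  [0,0,0,0,0,0],
])

```text
t: 31.72
tcp_pos: [0.5002, -0.3265, 0.0174]
ee_rot: [-3.141, 0.0, -0.028]
force: [-0.4, 0.2, -1.8]
width: 0.0275
finger_force: 20.0
```

>>> servo_tool([
  [0,0,0.5,0,0,0],
  [0,0,0.5,0,0,0],
  [0,0,0,0,0,0],
])

```text
t: 31.97
tcp_pos: [0.5004, -0.3266, 0.0169]
ee_rot: [3.141, -0.0, -0.028]
force: [-0.3, 0.3, 1.0]
width: 0.0273
finger_force: 20.0
```

Contact. I'll release, lift, and check the result from the wrist camera.

>>> servo_tool([
  [0,0,0,0,0,0],
  [0,0,0,0,0,0],
  [0,0,0,0,0,0],
  [0,0,-4,0,0,0],
  [0,0,-10,0,0,0],
  [0,0,-20,0,0,0],
  [0,0,-30,0,0,0],
  [0,0,-36,0,0,0],
  [0,0,-36,0,0,0],
  [0,0,-30,0,0,0],
  [-5,0,-20,0,0,0],
  [-10,0,-10,0,0,0],
], hand=50)

```text
t: 32.97
tcp_pos: [0.4877, -0.3265, 0.217]
ee_rot: [3.138, -0.008, -0.027]
force: [0.4, -0.4, -0.2]
width: 0.0501
finger_force: 0.0
```

>>> servo_tool([
  [-15,0,0,0,0,0],
  [-15,0,0,0,0,0],
  [-10,0,0,0,0,0],
  [0,0,0,0,0,0],
  [0,0,0,0,0,0],
])

```text
t: 33.38
tcp_pos: [0.4447, -0.3249, 0.2124]
ee_rot: [-3.141, 0.0, -0.029]
force: [0.3, 0.3, -0.6]
width: 0.0501
finger_force: 0.0
```

```bash
python3 - <<'E'
from rims import *
w=rims('wrist15',(.061,.081)); t=snap('top','top15'); s=snap('side','side15')
for n,X in dict(short=[.5005,-.3265,.061],l1=[.5375,-.1846,.081],l2=[.4784,-.1878,.081],mL=[.629,-.181,.089],mR=[.591,-.336,.069]).items(): print(n,proj(w,X).round(0))
# bystanders: compare top0 and top15 yellow and red
for f in('top0','top15'):
    im=load(f)['image']; y=cv2.inRange(im,(0,140,170),(110,255,255)); r=cv2.inRange(im,(0,0,120),(60,60,255))
    print(f,[cv2.boundingRect(c) for c in cv2.findContours(y[170:220,265:310].copy(),0,2)[0]],[cv2.boundingRect(c) for c in cv2.findContours(r[230:255,415:450].copy(),0,2)[0]])
E
```

```text
33.4333 [ 0.4456 -0.3248  0.2124] [-3.141 -0.    -0.028] 0.0501 [ 0.5  0.8 -0.5]
123.5 96.5 23.0 [ 0.5369 -0.1789  0.061 ] [ 0.5363 -0.1878  0.081 ]
136.5 180.5 18.2 [ 0.4723 -0.1788  0.061 ] [ 0.4755 -0.1876  0.081 ]
443.5 237.5 16.3 [ 0.4166 -0.4295  0.061 ] [ 0.4231 -0.4235  0.081 ]
326.5 9.5 18.0 [ 0.592  -0.3353  0.061 ] [ 0.5881 -0.3349  0.081 ]
318.5 138.5 19.9 [ 0.5011 -0.3268  0.061 ] [ 0.5026 -0.3269  0.081 ]
short [318. 139.]
l1 [119.  95.]
l2 [136. 177.]
mL [ 83. -57.]
mR [328.   9.]
top0 [(8, 12, 28, 26)] [(23, 15, 1, 1), (16, 14, 6, 2), (11, 13, 4, 2)]
top15 [(13, 25, 1, 1), (8, 12, 28, 26)] [(23, 15, 1, 1), (16, 14, 6, 2), (11, 13, 4, 2)]
```

All rims are where upright, seated sleeves should be, and the bystanders haven't moved.

```bash
python3 -c "from rig import arm; print(arm.hand_in())"
```

```text
the job is handed in; nothing more can be done
None
```

I pressed the pedal to its stop and let it come back up. Both long sleeves now stand in the long tray and the short one in the short tray. The tape roll and marker had not moved; I kept clear of the collets but did not measure them. The job was handed in at about 33 s and the hand-in gave no verdict.

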